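Snap the vacuum wand into its two-clip holder

TASK

Put the vacuum wand away: pick it up from the bench and lay it along its holder with the suction tip in the clear tip guard, then press it down by feel until both spring clips have snapped round the barrel and it lies level and fully home, and let go. Somebody has set the holder to another height, which is not known beforehand, so never push harder on it than a firm thumb would (about 20 N), and leave the two vials, the timer and the loupe standing where they are.

Things in the scene. Friction and masses are not known exactly. Their poses are not given: they have to be found in the camera images.
- wand_mid (a point): Middle of the barrel of the white pen-type vacuum wand (139 mm long, about 30 g) that lies on the bench; on the wand's axis, 5.5 mm above the bench, the place to grip. The barrel is round, 11 mm thick, and reaches 50 mm either way along the wand's y axis. +y points to the plain tail end, -y to the thin suction tip; z is up as it lies.
- wand_tip (a point): End of the wand's thin suction tip, on its axis, 88.5 mm from wand_mid towards the wand's -y. The last 38 mm are thin; do not grip there.
- wand_holder: Fixed holder: foot plate 70 x 168 x 10 mm; on two posts a white carriage with a spring clip at y = -38 and +38 mm (12 mm wide) and a clear trough for the tip at y = -60 to -101 mm. Origin: underside of the plate, centre. Stored, the wand lies level along y, wand_mid over the origin, tip to -y, its axis 81 to 122 mm above the bench: the carriage is clamped anywhere in that range, unmeasured.
- tip_clip_far (a joint): Angle (rad) of the +x jaw of the clip at y = -38 mm; its partner moves alike. 0 shut and empty, up to 0.16 as the barrel is forced in, about 0.05 with the barrel snapped in. The barrel touches the lips with its axis 9 mm above seated; 9 to 13 N in all opens both clips, most 1 to 3 mm lower; then they give way and pull the barrel down on rubber V seats.
- tail_clip_far (a joint): The same for the clip at y = +38 mm. The clip mouths flare to 19 mm and guide a barrel up to 4 mm off sideways. Between the clips 64 mm are free for the fingers, down to 30 mm below the stored wand's axis, and nothing stands higher beside them.
- vial_dark: Small glass vial with a black screw cap, 22 mm across and 58 mm tall, standing behind the holder; bystander. Origin at the centre of its underside.
- vial_blue: Small glass vial with a blue screw cap, 22 mm across and 58 mm tall, standing behind the holder; bystander. Origin at the centre of its underside.
- timer: White lab timer, 42 x 68 x 55 mm, standing beyond the holder's tail end; bystander. Origin at the centre of its underside.
- loupe: Black eye loupe, 38 mm across and 36 mm tall, standing in front of the holder; bystander. Origin at the centre of its underside.
There are look-alikes about, which are no part of the job. There is more than one size of the part that bears wand_mid; the job needs the largest.

How it is judged:
By the outcome, as a careful person would: the job done as asked, in the order asked, and still so for the second after the job is handed in, with the robot touching nothing.
It also fails if it takes over 51 s, if anything falls off the work surface, if the arm or the gripper's body presses on something with over 40 N, if the wrist force passes 120 N, or if a joint passes its speed limit or range.

ROBOT

A 6-joint arm with a two-finger parallel gripper is mounted at the origin on a cart in front of the work surface, level with it; the furniture and walls round the work are solid. World frame = base frame: x ahead of the robot, y to its left, z up, the work surface at z = 0. Lengths are in mm, angles in degrees, forces in N, time in s.
With the tool pointing down it reaches from about 300 to 850 mm from the base axis. Payload 4.2 kg.
Tool frame: the origin (TCP) lies midway between the tips of the shut fingers; the grasp point (between the pads) lies env.hold_point_z behind it (env.hold_point_z is the distance from the TCP to the grasp point, in mm); z points along the fingers, y is the line along which they close (so a half turn about z gives the same grasp; the last joint's range is limited). The gripper opens to 91 mm and grips with 3 to 60 N. Pads are 32 mm wide; open, the fingers measure 118 mm over their backs; the gripper's body (76 mm by 178 mm) begins 60 mm behind the grasp point.
Start: joints at [75, 18.312, 89.639, -0, 72.044, -1.146], TCP at [137.685, 558.288, 213.976] pointing down, gripper open.
Joint ranges: [-177.97, 177.97], [-48.28, 115.42], [12.27, 149.76], [-77.06, 257.06], [2.81, 150.46], [-146.56, 146.56]. Speed limits (degrees/s): [147.25, 147.25, 180, 180, 180, 180].

INTERFACE

Orientations are given as [roll, pitch, yaw] about the fixed x, y, z axes, in that order (R = Rz(yaw) Ry(pitch) Rx(roll)).
In Python, from workcell import env, viewer, spotter gives the robot as it stands.
- The arm moves only by the tool apply_moves, never from a script. Its arguments are lists of equal length, an entry for each row: "delta_pos": the shift along the world's x, y, z normalised to -1 to 1, where 1 is 120 mm, a list of three; "rot": the turn, a rotation vector about the world's x, y, z normalised to -1 to 1, where 1 is 1.5 rad, a list of three; "hand": the opening, from 0 (shut) to 1 (fully open). A call has 1 to 10 rows; each row is the pose to reach, as a shift and turn from the pose commanded when the call began; what a row does not reach only later rows make up. A row lasts 1/12 s, in which the tool goes at most 41.7 mm and 7.16 degrees, less where a joint would pass 70% of its speed; a pose out of reach is approached as far as the arm can. A call with a number of a shift or a turn outside -1 to 1 is refused whole. A call with a gripper value outside its range is refused whole. The fingers move at their own pace and stop on an object; "newtons" is the grip in N (left out, the last holds). Time passes only in rows, so rows that repeat a pose let the fingers close. It gives the time, the measured TCP pose, the force, the opening and the grip force at its end, in the units of the state.
- env.state(): the state, without advancing time (a new reading comes with each control period).
- viewer.grab_frame(name): name is "scene" or "top"; returns a dict with "pixels" (400x640x3 uint8, red, green, blue), "camera_matrix" (3x3 intrinsics, pixels), "R" (3x3) and "t" (3): a world point X has camera coordinates R X + t. Camera axes: x right, y down, z forward; pixel columns grow to the right and rows downward; lengths in mm; the calibration is good to about 2 mm. A picture is of the moment at which its call begins. There is no depth.
- env.job_done(): hands the job in; it is judged then, once.
Trained networks look in a picture, given as the dict that the camera call returned (one of the last four; its "shot" number tells which), for a name from the list of things; names that differ only in an ending like _2 or _b are one class to them, and where a whole thing is asked for, a point or a joint stands for the part that bears it (a point fixed in the world has none). Each returns a list of dicts, best first, with "score" (0 to 1); they miss things now and then, are a little off and sometimes report something else, mostly with a low value. They report only what shows in the picture. A call takes as long as a camera call. They do not tell look-alikes from the thing itself.
- spotter.trace(picture, query): "mask" (400x640 bool, what is visible of it) and "box" ([centre column, centre row, width, height] in pixels, round what is visible of it).
- spotter.landmark_of(picture, query): "position" ([column, row] in pixels: a listed point, or the origin of a listed thing).
The state is a dict: "time_s": time; "qpos": joint angles; "qvel": joint speeds; "effort": joint torques, N m; "ee_pos": TCP position; "ee_rot": TCP orientation; "force": force on the tool from outside, world axes, zero at the start; "torque": the same for the moment, N m; "gripper_width": finger opening in mm; "gripper_force": force on a finger pad.
Only numpy, scipy, OpenCV 4.12 (cv2) and the standard library are available. Lean on these libraries where they do the work, as an engineer would, in place of code of your own. Each camera call takes 0.05 s, during which the arm holds its last target. There are 200 camera calls.

## Working session

There is one attempt and no reset: what is moved stays moved. The work goes in short steps, Python scripts to look and compute and a tool call to move; the robot and the scene stay as the last step left them, time stands still between calls to the robot, and variables do not carry over. Pictures are saved under pics/ and viewed, at most 10 in all, crops included, and the job is handed in when it is done.

Besides the shell and the picture viewer there is one more tool, called after "Emit:" by a JSON object that holds its "api" and its "payload", one argument or row to a line. apply_moves: Moves the arm, as the interface text tells. Its arguments: {"type":"object","properties":{"delta_pos":{"type":"array"},"rot":{"type":"array"},"hand":{"type":"array"},"newtons":{"type":"number"}},"required":["delta_pos","rot","hand"]}

```bash
mkdir -p pics; cat > h.py <<'E'
import numpy as np, cv2
from workcell import env, viewer, spotter
def ray(p,uv):
    K=np.array(p["camera_matrix"]);R=np.array(p["R"]);t=np.array(p["t"])
    d=R.T@np.linalg.solve(K,[uv[0],uv[1],1.]); return -R.T@t,d
def onz(p,uv,z):
    c,d=ray(p,uv); return c+d*(z-c[2])/d[2]
def proj(p,X):
    K=np.array(p["camera_matrix"]);q=K@(np.array(p["R"])@np.array(X,float)+np.array(p["t"])); return q[:2]/q[2]
def tri(p1,u1,p2,u2):
    a,d=ray(p1,u1);b,e=ray(p2,u2)
    s=np.linalg.lstsq(np.c_[d,-e],b-a,rcond=None)[0]
    x=a+d*s[0];y=b+e*s[1]; return (x+y)/2,np.linalg.norm(x-y)
E
python3 - <<'E'
from h import *
np.set_printoptions(precision=1,suppress=True)
P={n:viewer.grab_frame(n) for n in("scene","top")}
for n,p in P.items():
    cv2.imwrite(f"pics/{n}0.png",p["pixels"][:,:,::-1])
    R=np.array(p["R"]);print(n,"cam",-R.T@np.array(p["t"]),"f",p["camera_matrix"][0][0])
    for q in("wand_mid","wand_tip","wand_holder","tip_clip_far","tail_clip_far","vial_dark","vial_blue","timer","loupe"):
        if "clip" not in q:
            for r in spotter.landmark_of(p,q)[:4]: print(n,q,round(r["score"],2),np.array(r["position"]),onz(p,r["position"],5.5 if "wand_" in q and q!="wand_holder" else 0))
        if q in("wand_mid","tip_clip_far","tail_clip_far"):
            for r in spotter.trace(p,q)[:4]: print(n,q,"box",round(r["score"],2),np.array(r["box"]))
print(env.state(),env.hold_point_z)
E
```

```text
scene cam [ 217.7 -436.3  677. ] f 378.9289467493191
scene wand_mid 0.71 [317.2 327.9] [ 393.7 -182.9    5.5]
scene wand_mid 0.59 [399.2 331.6] [ 514.  -273.5    5.5]
scene wand_mid 0.57 [352.8 288.6] [ 498.3 -155.4    5.5]
scene wand_mid box 0.53 [356.7 300.6  26.6  61.9]
scene wand_mid box 0.53 [394.1 330.   45.6  21. ]
scene wand_mid box 0.42 [321.9 321.6  25.5  38.8]
scene wand_tip 0.88 [364.9 329.1] [ 465.  -234.3    5.5]
scene wand_tip 0.47 [330.2 305.5] [ 439.7 -159.9    5.5]
scene wand_holder 0.88 [296.1 198.2] [539.7 123.4   0. ]
scene vial_dark 0.7 [340.8 190.4] [647.2  83.4   0. ]
scene vial_blue 0.65 [310.1 170.3] [624.7 189.2   0. ]
scene timer 0.87 [254.6 169.9] [503.7 272.8   0. ]
scene loupe 0.83 [254.7 214.4] [430.5 133.5   0. ]
scene loupe 0.63 [305.9 171.8] [612.2 190.5   0. ]
top cam [506.7  27.2 916.3] f 382.3349660004351
top wand_mid 0.68 [411.8 268.9] [ 390.6 -174.7    5.5]
top wand_mid 0.5 [451.1 213. ] [ 523.8 -267.3    5.5]
top wand_mid 0.49 [399.  227.2] [ 488.6 -144.     5.5]
top wand_mid box 0.59 [410.2 230.3  58.4  25.3]
top wand_mid box 0.58 [446.7 218.6  39.8  21.9]
top wand_tip 0.63 [430.5 227.3] [ 489.3 -218.6    5.5]
top wand_tip 0.6 [437.9 237.6] [ 465.1 -236.1    5.5]
top wand_tip 0.52 [401.7 240.7] [ 456.7 -150.5    5.5]
top wand_tip 0.36 [277.6 247.5] [436.7 143.7   5.5]
top vial_dark 0.61 [308.4 162.6] [641.   73.6   0. ]
top vial_blue 0.43 [253.9 171.9] [617.  204.7   0. ]
top timer 0.58 [221.9 218. ] [505.  279.5   0. ]
top loupe 0.58 [277.8 248.3] [434.4 143.9   0. ]
{'time_s': 1.1, 'qpos': array([75. , 18.3, 89.6,  0. , 72. , -1.1]), 'qvel': array([0.1, 0.1, 0. , 0.1, 0. , 0. ]), 'effort': array([  0. , -41.2, -23.2,   0.1,   0. ,   0. ]), 'ee_pos': array([137.7, 558.3, 214. ]), 'ee_rot': array([180. ,  -0. , 166.1]), 'force': array([ 0.8,  0. , -0.6]), 'torque': array([-0.,  0.,  0.]), 'gripper_force': 0.0, 'gripper_width': 91.27190954956012} 18.8
```

```bash
python3 - <<'E'
import cv2,numpy as np
s=cv2.imread("pics/scene0.png");t=cv2.imread("pics/top0.png")
a=cv2.resize(s[260:360,290:440],(600,400),interpolation=2)
b=cv2.resize(t[190:290,380:480],(400,400),interpolation=2)
c=cv2.resize(s[110:250,200:390],(400,295),interpolation=2)
d=cv2.resize(t[120:270,190:340],(400,400),interpolation=2)
o=np.zeros((600,800,3),np.uint8)
a=cv2.resize(a,(400,267));o[:267,:400]=a;o[280:575,:400]=c
o[:300,400:700]=cv2.resize(b,(300,300));o[300:,400:700]=cv2.resize(d,(300,300))
cv2.imwrite("pics/comp.png",o)
E
```

```text
(no output)
```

View pics/comp.png

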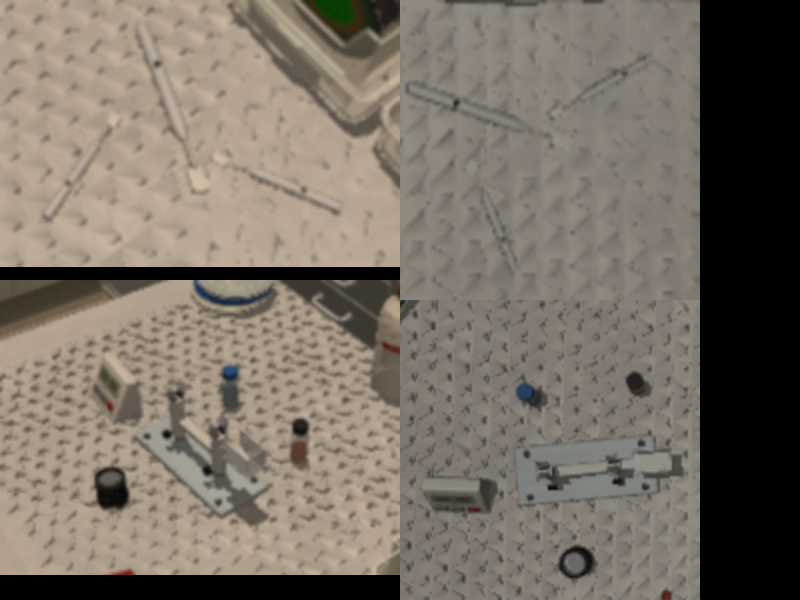

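View pics/scene0.png

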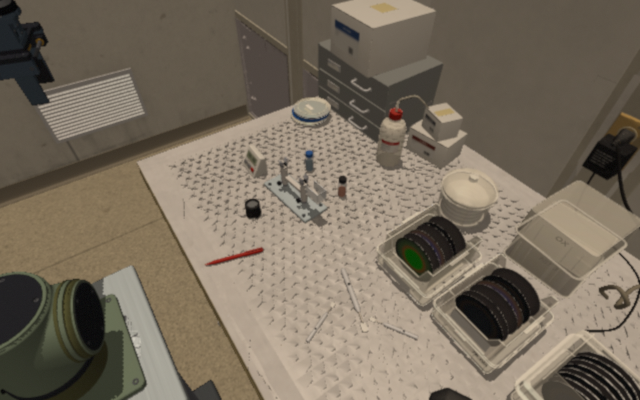

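View pics/top0.png

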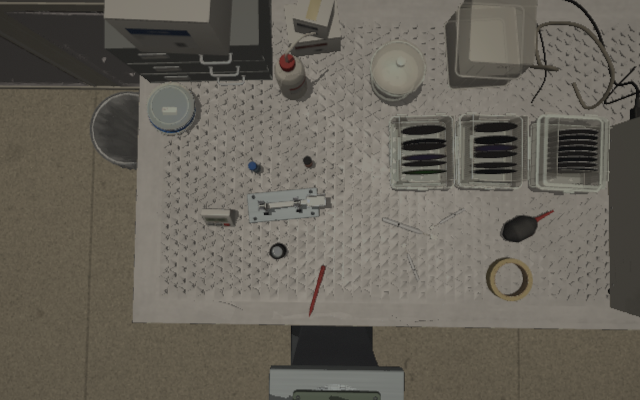

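```bash
python3 - <<'E'
import cv2,numpy as np
s=cv2.imread("pics/scene0.png");t=cv2.imread("pics/top0.png")
o=np.zeros((600,800,3),np.uint8)
o[:300,:600]=cv2.resize(t[180:230,240:340],(600,300),interpolation=2)
o[300:,:400]=cv2.resize(s[150:225,255:355],(400,300),interpolation=2)
o[300:,400:]=cv2.resize(s[262:337,305:405],(400,300),interpolation=2)
o=cv2.convertScaleAbs(o,alpha=1.3)
cv2.imwrite("pics/c2.png",o)
E
```

```text
(no output)
```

View pics/c2.png

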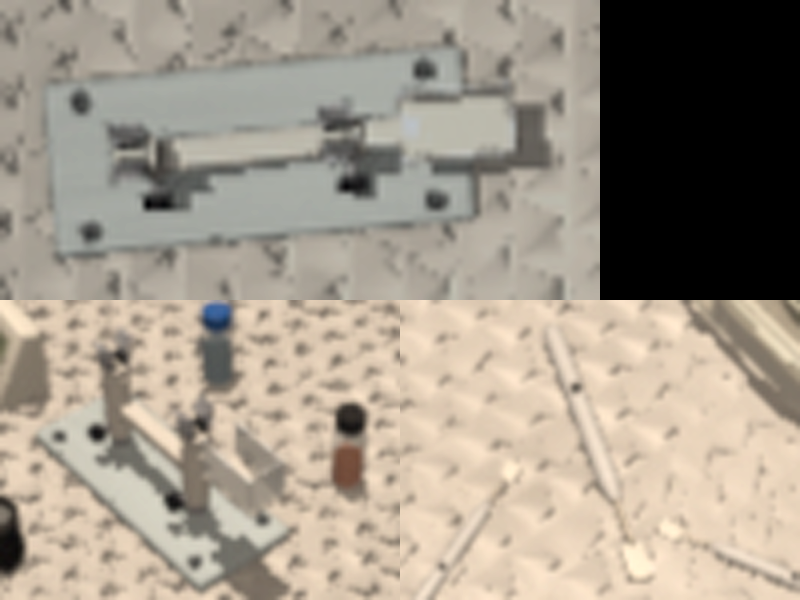

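```bash
python3 - <<'E'
from h import *
from scipy.optimize import least_squares
np.set_printoptions(precision=1,suppress=True)
s=viewer.grab_frame("scene");t=viewer.grab_frame("top")
T=lambda x,y:(240+x/6-.4,180+y/6-.4)
S=lambda x,y:(255+x/4-.4,150+(y-300)/4-.4)
W=lambda x,y:(305+(x-400)/4-.4,262+(y-300)/4-.4)
top=[T(46,88),T(460,46),T(475,214),T(60,254)]
loc=np.array([[35,84],[35,-84],[-35,-84],[-35,84]])
for z in (10,): print("corners",[onz(t,c,z)[:2] for c in top])
sc=[S(38,437),S(200,588),S(290,530)]; scl=np.array([[-35,84],[-35,-84],[35,-84]])
print("scene corners",[onz(s,c,10)[:2] for c in sc])
def w(p,l): c,n=np.cos(p[2]),np.sin(p[2]); return np.r_[p[0]+c*l[0]-n*l[1],p[1]+n*l[0]+c*l[1]]
def fit(which):
    f=lambda p:np.concatenate([proj(t,np.r_[w(p,l),10])-u for l,u in zip(loc,top)]*(which&1)+[proj(s,np.r_[w(p,l),10])-u for l,u in zip(scl,sc)]*(which>>1))
    r=least_squares(f,[520,125,0]);return r.x,r.fun
for k in(1,2,3):
    p,e=fit(k);print(k,p[:2],np.degrees(p[2]).round(2),"res",e)
for n,a,b in(("tail",S(115,345),T(130,152)),("tip",S(197,410),T(340,132)),("railtail",S(130,407),T(172,150)),("troughNear",S(245,432),T(403,95)),("troughFarRight",S(287,468),T(512,92))):
    print(n,*tri(s,a,t,b))
for n,a,b in(("wtail",(550,330),(407,87)),("dot",(575,386),(456,102)),("shoulder",(615,495),(525,128)),("tip",(640,562),(560,140))):
    a=W(*a);b=(380+(b[0]-400)/3-.3,190+b[1]/3-.3);print(n,onz(s,a,5.5),onz(t,b,5.5))
E
```

```text
corners [array([562.2, 217.6]), array([580.9,  53.6]), array([514.4,  46.8]), array([496.6, 210.7])]
scene corners [array([494.7, 202.5]), array([511.7,  41.5]), array([580.4,  49.2])]
1 [538.5 132.1] 6.29 res [-0.8 -0.8  0.5 -0.7  0.8  0.6 -0.5  0.8]
2 [537.8 127.3] 5.71 res [-1.  -1.1  0.2  0.4  0.7  0.4]
3 [538.5 130.6] 6.14 res [-0.1 -0.9  1.2 -0.6  1.4  0.8  0.1  0.8 -1.5 -1.8 -0.1 -0.7  0.2 -0.8]
tail [535.5 169.3  90.2] 2.2644948099904387
tip [543.7  93.2  92.7] 2.592700720909738
railtail [538.  161.   45.4] 2.3039224777094103
troughNear [558.9  70.3  85.5] 5.547858890213495
troughFarRight [560.1  30.9  89.3] 5.0833755096346955
wtail [ 508.1 -106.9    5.5] [ 508.2 -103.6    5.5]
dot [ 498.6 -140.5    5.5] [ 496.8 -142.4    5.5]
shoulder [ 478.3 -198.3    5.5] [ 477.  -197.     5.5]
tip [ 467.  -231.     5.5] [ 467.9 -224.6    5.5]
```

The largest wand lies from about (408,219) to (433,237) in the top picture, tail to tip, at roughly (492,-151) mm with yaw -18°. The holder is near (539,131) with yaw 6° and clip tops around z≈91. Its trough points toward -y. I'll start the transit now.

Emit:
{"api": "apply_moves", "payload": {
  "delta_pos": [
    [0.17, -0.33, 0],
    [0.33, -0.66, 0],
    [0.5, -0.985, 0],
    [0.5, -0.985, 0]
  ],
  "rot": [
    [0, 0, -0.06],
    [0, 0, -0.12],
    [0, 0, -0.183],
    [0, 0, -0.183]
  ],
  "hand": [0.35, 0.35, 0.35, 0.35],
  "newtons": 40
}}

```text
time_s: 1.53
ee_pos: [198.9, 434.9, 213.9]
ee_rot: [-179.8, 0.1, 150.1]
force: [-0.6, -0.1, -0.3]
gripper_width: 67.1
gripper_force: 0.0
```

Emit:
{"api": "apply_moves", "payload": {
  "delta_pos": [
    [0.17, -0.33, 0],
    [0.33, -0.66, 0],
    [0.5, -0.985, 0],
    [0.5, -0.985, 0]
  ],
  "rot": [
    [0, 0, -0.06],
    [0, 0, -0.12],
    [0, 0, -0.183],
    [0, 0, -0.183]
  ],
  "hand": [0.35, 0.35, 0.35, 0.35]
}}

```text
time_s: 1.87
ee_pos: [258.9, 317.6, 214.1]
ee_rot: [-179.9, 0.1, 134.4]
force: [-0.5, -0.1, -0.0]
gripper_width: 40.9
gripper_force: 0.0
```

Emit:
{"api": "apply_moves", "payload": {
  "delta_pos": [
    [0.17, -0.33, 0],
    [0.33, -0.66, 0],
    [0.5, -0.985, 0],
    [0.5, -0.985, 0]
  ],
  "rot": [
    [0, 0, -0.06],
    [0, 0, -0.12],
    [0, 0, -0.183],
    [0, 0, -0.183]
  ],
  "hand": [0.35, 0.35, 0.35, 0.35]
}}

```text
time_s: 2.2
ee_pos: [319.6, 200.1, 214.3]
ee_rot: [180.0, 0.1, 118.6]
force: [-0.1, 0.8, 0.2]
gripper_width: 32.0
gripper_force: 0.0
```

Emit:
{"api": "apply_moves", "payload": {
  "delta_pos": [
    [0.17, -0.33, 0],
    [0.33, -0.66, 0],
    [0.5, -0.985, 0],
    [0.5, -0.985, 0]
  ],
  "rot": [
    [0, 0, -0.06],
    [0, 0, -0.12],
    [0, 0, -0.183],
    [0, 0, -0.183]
  ],
  "hand": [0.35, 0.35, 0.35, 0.35]
}}

```text
time_s: 2.53
ee_pos: [380.5, 82.0, 214.4]
ee_rot: [179.9, 0.1, 102.9]
force: [0.5, 1.2, 0.5]
gripper_width: 32.1
gripper_force: 0.0
```

Emit:
{"api": "apply_moves", "payload": {
  "delta_pos": [
    [0.17, -0.33, 0],
    [0.33, -0.66, 0],
    [0.5, -0.985, 0],
    [0.5, -0.985, 0]
  ],
  "rot": [
    [0, 0, -0.06],
    [0, 0, -0.12],
    [0, 0, -0.183],
    [0, 0, -0.183]
  ],
  "hand": [0.35, 0.35, 0.35, 0.35]
}}

```text
time_s: 2.87
ee_pos: [441.1, -36.1, 214.1]
ee_rot: [179.8, 0.1, 87.3]
force: [0.6, 0.2, -0.6]
gripper_width: 32.0
gripper_force: 0.0
```

Emit:
{"api": "apply_moves", "payload": {
  "delta_pos": [
    [0.15, -0.33, -0.3],
    [0.3, -0.66, -0.6],
    [0.43, -0.965, -0.9],
    [0.43, -0.965, -0.95],
    [0.43, -0.965, -0.95]
  ],
  "rot": [
    [0, 0, -0.06],
    [0, 0, -0.12],
    [0, 0, -0.18],
    [0, 0, -0.18],
    [0, 0, -0.18]
  ],
  "hand": [0.35, 0.35, 0.35, 0.35, 0.35]
}}

```text
time_s: 3.28
ee_pos: [489.0, -149.7, 95.0]
ee_rot: [-179.6, 0.0, 72.1]
force: [0.2, 0.4, -0.0]
gripper_width: 31.8
gripper_force: 0.0
```

```bash
python3 - <<'E'
from h import *
np.set_printoptions(precision=1,suppress=True)
s=viewer.grab_frame("scene");t=viewer.grab_frame("top")
st=env.state();print(st["ee_pos"],st["ee_rot"],st["force"])
a=cv2.resize(s["pixels"][220:340,290:410,::-1],(400,400),interpolation=2);b=cv2.resize(t["pixels"][180:280,360:460,::-1],(400,400),interpolation=2)
cv2.imwrite("pics/c3.png",np.hstack([a,b]))
E
```

```text
[ 489.  -147.6   98.3] [-179.8   -0.    72.1] [-0.7  0.2  0.8]
```

View pics/c3.png

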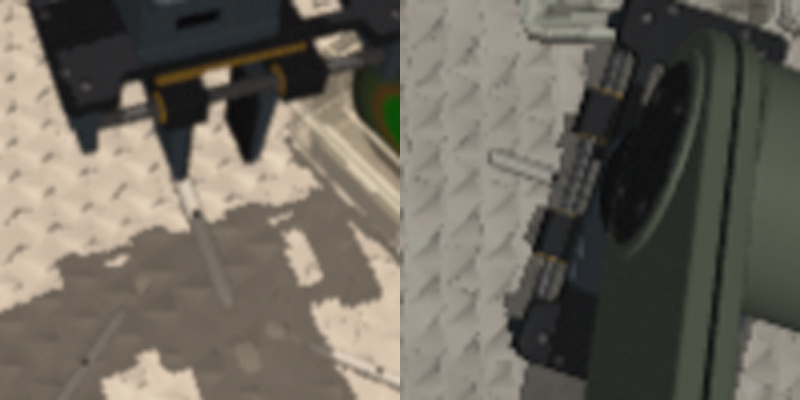

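Emit:
{"api": "apply_moves", "payload": {
  "delta_pos": [
    [0.03, -0.03, -0.2],
    [0.03, -0.03, -0.4],
    [0.03, -0.03, -0.6],
    [0.03, -0.03, -0.7],
    [0.03, -0.03, -0.7],
    [0.03, -0.03, -0.7]
  ],
  "rot": [
    [0, 0, 0],
    [0, 0, 0],
    [0, 0, 0],
    [0, 0, 0],
    [0, 0, 0],
    [0, 0, 0]
  ],
  "hand": [0.35, 0.35, 0.35, 0.35, 0.35, 0.35]
}}

```text
time_s: 3.88
ee_pos: [493.6, -150.7, 17.1]
ee_rot: [179.9, -0.0, 72.2]
force: [-0.4, 0.6, -0.3]
gripper_width: 31.8
gripper_force: 0.0
```

Emit:
{"api": "apply_moves", "payload": {
  "delta_pos": [
    [0, 0, -0.05],
    [0, 0, -0.09],
    [0, 0, -0.115],
    [0, 0, -0.115],
    [0, 0, -0.115]
  ],
  "rot": [
    [0, 0, 0],
    [0, 0, 0],
    [0, 0, 0],
    [0, 0, 0],
    [0, 0, 0]
  ],
  "hand": [0.35, 0.35, 0.35, 0.35, 0.35]
}}

```text
time_s: 4.3
ee_pos: [492.9, -152.1, 2.3]
ee_rot: [180.0, -0.0, 72.0]
force: [0.7, 0.5, 0.3]
gripper_width: 31.8
gripper_force: 0.0
```

```bash
python3 - <<'E'
from h import *
np.set_printoptions(precision=1,suppress=True)
s=viewer.grab_frame("scene")
st=env.state();print(st["ee_pos"],st["ee_rot"],st["force"])
c=np.array(st["ee_pos"]);y=np.radians(st["ee_rot"][2]);d=np.array([np.cos(y),np.sin(y),0])
im=s["pixels"][:,:,::-1].copy()
cv2.imwrite("pics/c4.png",cv2.resize(im[230:340,290:400],(600,600),interpolation=2))
for k in(-88.5,-50,0,50): print(k,(proj(s,np.r_[c[:2],5.5]+k*d)-[290,230])*600/110)
E
```

```text
[ 493.  -152.2    2.4] [180.  -0.  72.] [ 0.3  0.5 -0.7]
-88.5 [414.1 544.3]
-50 [373.8 442.4]
0 [325.5 320.4]
50 [281.3 208.5]
```

View pics/c4.png

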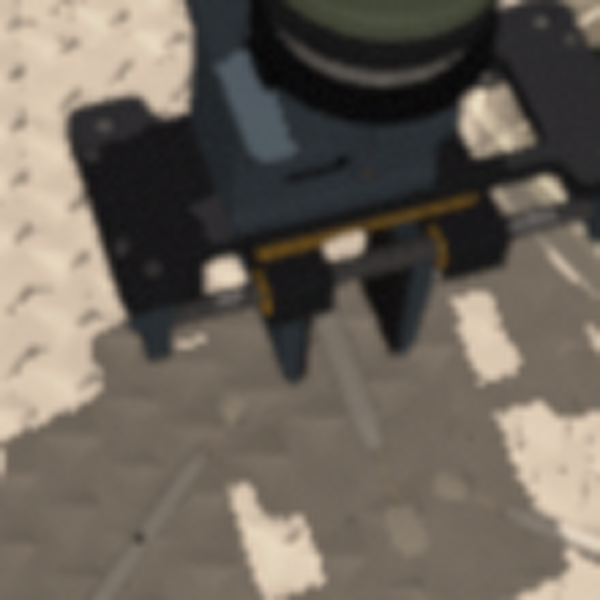

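The wand lies between the fingers. Its shoulder shows at about (370,440), against a predicted (374,442), so I'm closing.

Emit:
{"api": "apply_moves", "payload": {
  "delta_pos": [
    [0, 0, 0],
    [0, 0, 0],
    [0, 0, 0],
    [0, 0, 0],
    [0, 0, 0],
    [0, 0, 0]
  ],
  "rot": [
    [0, 0, 0],
    [0, 0, 0],
    [0, 0, 0],
    [0, 0, 0],
    [0, 0, 0],
    [0, 0, 0]
  ],
  "hand": [0, 0, 0, 0, 0, 0],
  "newtons": 45
}}

```text
time_s: 4.85
ee_pos: [492.9, -152.2, 2.2]
ee_rot: [180.0, 0.0, 72.0]
force: [-0.8, -0.0, 1.3]
gripper_width: 10.0
gripper_force: 45.0
```

Emit:
{"api": "apply_moves", "payload": {
  "delta_pos": [
    [0, 0, 0.05],
    [0, 0, 0.15],
    [0, 0, 0.3],
    [0, 0, 0.5],
    [0, 0, 0.7],
    [0, 0, 0.9],
    [0, 0, 1],
    [0, 0, 1]
  ],
  "rot": [
    [0, 0, 0],
    [0, 0, 0],
    [0, 0, 0],
    [0, 0, 0],
    [0, 0, 0],
    [0, 0, 0],
    [0, 0, 0],
    [0, 0, 0]
  ],
  "hand": [0, 0, 0, 0, 0, 0, 0, 0]
}}

```text
time_s: 5.52
ee_pos: [494.8, -152.7, 125.5]
ee_rot: [179.6, 0.0, 72.0]
force: [0.7, -0.2, -0.4]
gripper_width: 10.2
gripper_force: 45.0
```

Emit:
{"api": "apply_moves", "payload": {
  "delta_pos": [
    [0.05, 0.2, 0.1],
    [0.1, 0.4, 0.2],
    [0.13, 0.6, 0.2],
    [0.13, 0.79, 0.2],
    [0.13, 0.79, 0.2]
  ],
  "rot": [
    [0, 0, 0.03],
    [0, 0, 0.06],
    [0, 0, 0.09],
    [0, 0, 0.09],
    [0, 0, 0.09]
  ],
  "hand": [0, 0, 0, 0, 0]
}}

```text
time_s: 5.93
ee_pos: [507.7, -54.1, 145.4]
ee_rot: [-179.9, -0.1, 79.9]
force: [-0.3, -0.1, -0.5]
gripper_width: 10.1
gripper_force: 45.0
```

Emit:
{"api": "apply_moves", "payload": {
  "delta_pos": [
    [0.05, 0.2, 0],
    [0.1, 0.4, 0],
    [0.13, 0.6, 0],
    [0.13, 0.79, 0],
    [0.13, 0.79, 0]
  ],
  "rot": [
    [0, 0, 0.03],
    [0, 0, 0.06],
    [0, 0, 0.09],
    [0, 0, 0.09],
    [0, 0, 0.09]
  ],
  "hand": [0, 0, 0, 0, 0]
}}

```text
time_s: 6.35
ee_pos: [523.6, 40.1, 145.1]
ee_rot: [-179.9, -0.1, 87.7]
force: [-0.3, -0.1, -0.7]
gripper_width: 9.9
gripper_force: 45.0
```

Emit:
{"api": "apply_moves", "payload": {
  "delta_pos": [
    [0.05, 0.2, 0],
    [0.1, 0.4, 0],
    [0.13, 0.6, 0],
    [0.13, 0.75, 0],
    [0.13, 0.78, 0],
    [0.13, 0.78, 0]
  ],
  "rot": [
    [0, 0, 0.03],
    [0, 0, 0.06],
    [0, 0, 0.09],
    [0, 0, 0.1],
    [0, 0, 0.1],
    [0, 0, 0.1]
  ],
  "hand": [0, 0, 0, 0, 0, 0]
}}

```text
time_s: 6.85
ee_pos: [539.3, 130.9, 145.4]
ee_rot: [-179.9, 0.0, 96.2]
force: [-0.5, -1.4, -0.7]
gripper_width: 10.0
gripper_force: 45.0
```

```bash
python3 - <<'E'
from h import *
np.set_printoptions(precision=1,suppress=True)
s=viewer.grab_frame("scene");t=viewer.grab_frame("top")
st=env.state();print(st["ee_pos"],st["ee_rot"],st["force"],st["torque"],st["gripper_width"])
for n,p in(("s",s),("t",t)):
    for q in("wand_mid","wand_tip"):
        for r in spotter.landmark_of(p,q)[:4]: print(n,q,round(r["score"],2),np.array(r["position"]))
c=np.array(st["ee_pos"])+[0,0,3.3];y=np.radians(st["ee_rot"][2]);d=np.array([np.cos(y),np.sin(y),0])
for k in(-88.5,-50,0,50): print(k,proj(s,c+k*d),proj(t,c+k*d))
a=cv2.resize(s["pixels"][110:230,230:350,::-1],(500,500),interpolation=2);b=cv2.resize(t["pixels"][150:250,240:340,::-1],(300,300),interpolation=2)
cv2.imwrite("pics/c5.png",np.hstack([a,np.vstack([b,np.zeros((200,300,3),np.uint8)])]))
E
```

```text
[539.3 129.8 145.7] [-179.9    0.1   96.1] [ 0.6  0.1 -0.3] [-0.1  0.   0. ] 9.886009733050823
s wand_mid 0.51 [320.7 326.5]
s wand_mid 0.49 [291.9 148.8]
s wand_mid 0.46 [401.2 329.9]
s wand_tip 0.73 [332.8 303.8]
s wand_tip 0.67 [371.  312.7]
s wand_tip 0.62 [318.9 172.1]
t wand_mid 0.46 [447.3 212.3]
t wand_tip 0.64 [321.6 198.2]
t wand_tip 0.64 [403.6 242.3]
t wand_tip 0.61 [430.  228.5]
-88.5 [318.2 170.5] [320.  197.6]
-50 [306.4 161.1] [300.9 199.4]
0 [292.  149.6] [276.2 201.7]
50 [278.4 138.8] [251.5 204.1]
```

View pics/c5.png

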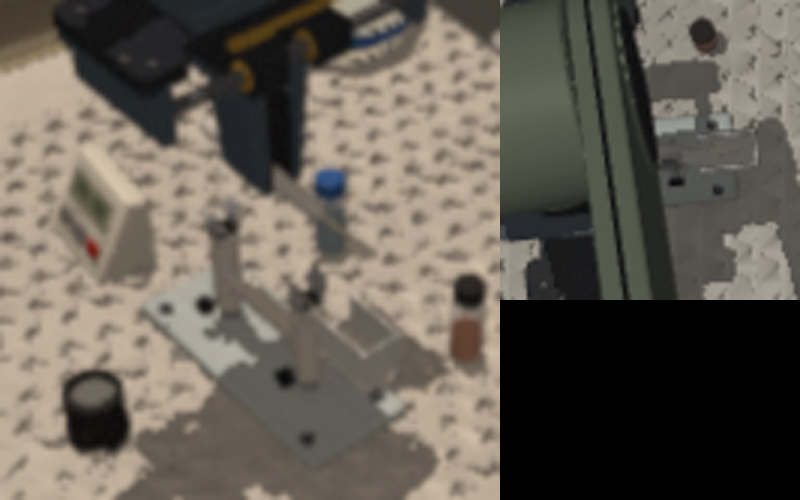

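Emit:
{"api": "apply_moves", "payload": {
  "delta_pos": [
    [0, 0.01, -0.1],
    [0, 0.01, -0.2],
    [0, 0.01, -0.28],
    [0, 0.01, -0.28]
  ],
  "rot": [
    [0, 0, 0],
    [0, 0, 0],
    [0, 0, 0],
    [0, 0, 0]
  ],
  "hand": [0, 0, 0, 0]
}}

```text
time_s: 7.48
ee_pos: [538.3, 131.5, 110.6]
ee_rot: [-179.8, 0.0, 96.1]
force: [-0.4, -0.1, -1.4]
gripper_width: 10.2
gripper_force: 45.0
```

```bash
python3 - <<'E'
from h import *
np.set_printoptions(precision=1,suppress=True)
s=viewer.grab_frame("scene")
st=env.state();print(st["ee_pos"],st["ee_rot"],st["force"],st["torque"],st["gripper_width"])
c=np.array(st["ee_pos"])+[0,0,3.3];y=np.radians(st["ee_rot"][2]);d=np.array([np.cos(y),np.sin(y),0])
for k in(-88.5,-50,-38,0,38,50): print(k,(proj(s,c+k*d)-[260,140])*7.5)
cv2.imwrite("pics/c6.png",cv2.resize(s["pixels"][140:220,260:340,::-1],(600,600),interpolation=2))
E
```

```text
[539.  131.7 111.6] [-179.9    0.    96.1] [-0.5 -0.6 -0.7] [-0.1  0.1 -0. ] 9.631781503356471
-88.5 [430.9 314. ]
-50 [345.4 243.9]
-38 [319.6 222.7]
0 [240.3 157.7]
38 [164.6  95.6]
50 [141.4  76.6]
```

View pics/c6.png

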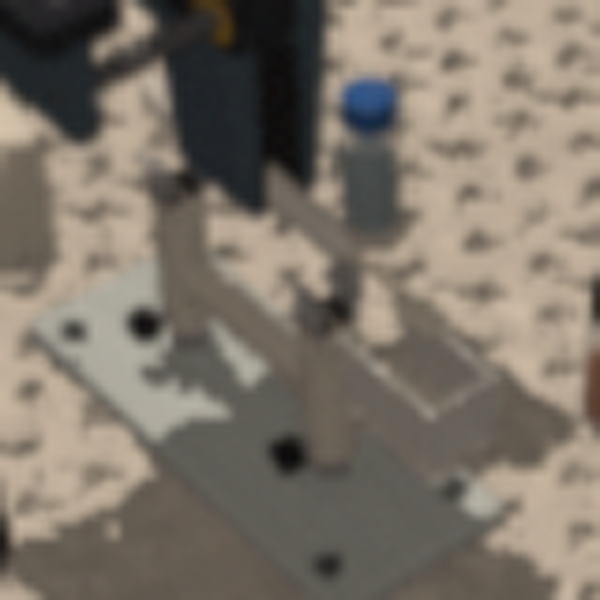

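Emit:
{"api": "apply_moves", "payload": {
  "delta_pos": [
    [0, 0, -0.04],
    [0, 0, -0.08],
    [0, 0, -0.1],
    [0, 0, -0.1]
  ],
  "rot": [
    [0, 0, 0],
    [0, 0, 0],
    [0, 0, 0],
    [0, 0, 0]
  ],
  "hand": [0, 0, 0, 0]
}}

```text
time_s: 7.87
ee_pos: [539.4, 132.2, 100.1]
ee_rot: [-180.0, 0.0, 96.1]
force: [-1.2, 0.3, -0.0]
gripper_width: 10.2
gripper_force: 45.0
```

Emit:
{"api": "apply_moves", "payload": {
  "delta_pos": [
    [0, 0, -0.01],
    [0, 0, -0.02],
    [0, 0, -0.03],
    [0, 0, -0.03]
  ],
  "rot": [
    [0, 0, 0],
    [0, 0, 0],
    [0, 0, 0],
    [0, 0, 0]
  ],
  "hand": [0, 0, 0, 0]
}}

```text
time_s: 8.2
ee_pos: [539.6, 132.3, 96.8]
ee_rot: [-180.0, 0.0, 96.1]
force: [0.3, 0.3, -0.5]
gripper_width: 10.2
gripper_force: 45.0
```

Emit:
{"api": "apply_moves", "payload": {
  "delta_pos": [
    [0, 0, -0.01],
    [0, 0, -0.02],
    [0, 0, -0.02]
  ],
  "rot": [
    [0, 0, 0],
    [0, 0, 0],
    [0, 0, 0]
  ],
  "hand": [0, 0, 0]
}}

```text
time_s: 8.45
ee_pos: [539.6, 132.3, 94.4]
ee_rot: [-180.0, 0.0, 96.1]
force: [0.6, 0.2, -0.1]
gripper_width: 10.1
gripper_force: 45.0
```

Emit:
{"api": "apply_moves", "payload": {
  "delta_pos": [
    [0, 0, -0.01],
    [0, 0, -0.02],
    [0, 0, -0.02]
  ],
  "rot": [
    [0, 0, 0],
    [0, 0, 0],
    [0, 0, 0]
  ],
  "hand": [0, 0, 0]
}}

```text
time_s: 8.7
ee_pos: [539.0, 132.2, 92.5]
ee_rot: [-179.9, -0.0, 96.1]
force: [-2.3, -0.2, 5.2]
gripper_width: 9.9
gripper_force: 45.0
```

Emit:
{"api": "apply_moves", "payload": {
  "delta_pos": [
    [-0.004, 0, -0.005],
    [-0.006, 0, -0.01],
    [-0.006, 0, -0.01]
  ],
  "rot": [
    [0, 0, 0],
    [0, 0, 0],
    [0, 0, 0]
  ],
  "hand": [0, 0, 0]
}}

```text
time_s: 8.95
ee_pos: [538.7, 132.3, 92.0]
ee_rot: [180.0, -0.0, 96.1]
force: [-3.7, -0.1, 7.6]
gripper_width: 10.0
gripper_force: 45.0
```

Emit:
{"api": "apply_moves", "payload": {
  "delta_pos": [
    [-0.006, 0, 0],
    [-0.012, 0, 0],
    [-0.012, 0, 0]
  ],
  "rot": [
    [0, 0, 0],
    [0, 0, 0],
    [0, 0, 0]
  ],
  "hand": [0, 0, 0]
}}

```text
time_s: 9.2
ee_pos: [537.6, 132.3, 91.6]
ee_rot: [180.0, 0.0, 96.1]
force: [-2.0, -1.2, 6.5]
gripper_width: 9.9
gripper_force: 45.0
```

```bash
python3 - <<'E'
from workcell import env
s=env.state();print({k:s[k].round(3) for k in("ee_pos","ee_rot","force","torque")})
E
```

```text
{'ee_pos': array([537.603, 132.253,  91.633]), 'ee_rot': array([1.7995e+02, 3.0000e-03, 9.6103e+01]), 'force': array([-1.957, -1.152,  6.471]), 'torque': array([-0.252,  0.389,  0.008])}
```

Emit:
{"api": "apply_moves", "payload": {
  "delta_pos": [
    [-0.005, 0, -0.005],
    [-0.005, 0, -0.01],
    [-0.005, 0, -0.01]
  ],
  "rot": [
    [0, 0, 0],
    [0, 0, 0],
    [0, 0, 0]
  ],
  "hand": [0, 0, 0]
}}

```text
time_s: 9.45
ee_pos: [537.8, 132.4, 91.1]
ee_rot: [179.8, -0.0, 96.1]
force: [-1.1, -1.6, 8.9]
gripper_width: 9.6
gripper_force: 45.0
```

Emit:
{"api": "apply_moves", "payload": {
  "delta_pos": [
    [0, 0, -0.005],
    [0, 0, -0.01],
    [0, 0, -0.01]
  ],
  "rot": [
    [0, 0, 0],
    [0, 0, 0],
    [0, 0, 0]
  ],
  "hand": [0, 0, 0]
}}

```text
time_s: 9.7
ee_pos: [537.9, 132.5, 90.2]
ee_rot: [179.8, -0.0, 96.1]
force: [-2.3, -0.1, 10.7]
gripper_width: 10.3
gripper_force: 45.0
```

Emit:
{"api": "apply_moves", "payload": {
  "delta_pos": [
    [-0.005, 0, -0.005],
    [-0.005, 0, -0.01],
    [-0.005, 0, -0.01]
  ],
  "rot": [
    [0, 0, 0],
    [0, 0, 0],
    [0, 0, 0]
  ],
  "hand": [0, 0, 0]
}}

```text
time_s: 9.95
ee_pos: [537.7, 132.6, 89.1]
ee_rot: [179.8, -0.0, 96.1]
force: [-1.5, -1.0, 9.8]
gripper_width: 9.7
gripper_force: 45.0
```

Emit:
{"api": "apply_moves", "payload": {
  "delta_pos": [
    [0, 0, -0.005],
    [0, 0, -0.01],
    [0, 0, -0.01]
  ],
  "rot": [
    [0, 0, 0],
    [0, 0, 0],
    [0, 0, 0]
  ],
  "hand": [0, 0, 0]
}}

```text
time_s: 10.2
ee_pos: [537.6, 132.6, 87.3]
ee_rot: [179.8, -0.0, 96.1]
force: [-0.2, 0.1, 5.4]
gripper_width: 10.3
gripper_force: 45.0
```

```bash
python3 - <<'E'
from workcell import env
s=env.state();print({k:s[k].round(3) for k in("ee_pos","ee_rot","force","torque")})
E
```

```text
{'ee_pos': array([537.579, 132.581,  87.312]), 'ee_rot': array([ 1.79803e+02, -2.50000e-02,  9.60980e+01]), 'force': array([-0.172,  0.056,  5.355]), 'torque': array([-0.069,  0.09 , -0.035])}
```

Emit:
{"api": "apply_moves", "payload": {
  "delta_pos": [
    [0, 0, -0.005],
    [0, 0, -0.01],
    [0, 0, -0.01]
  ],
  "rot": [
    [0, 0, 0],
    [0, 0, 0],
    [0, 0, 0]
  ],
  "hand": [0, 0, 0]
}}

```text
time_s: 10.45
ee_pos: [537.2, 132.5, 85.0]
ee_rot: [179.9, -0.0, 96.1]
force: [1.1, -0.2, 0.5]
gripper_width: 9.9
gripper_force: 45.0
```

Emit:
{"api": "apply_moves", "payload": {
  "delta_pos": [
    [0, 0, -0.005],
    [0, 0, -0.01],
    [0, 0, -0.01]
  ],
  "rot": [
    [0, 0, 0],
    [0, 0, 0],
    [0, 0, 0]
  ],
  "hand": [0, 0, 0]
}}

```text
time_s: 10.7
ee_pos: [536.8, 132.4, 83.2]
ee_rot: [180.0, -0.0, 96.1]
force: [3.0, 0.4, -3.9]
gripper_width: 10.2
gripper_force: 45.0
```

Emit:
{"api": "apply_moves", "payload": {
  "delta_pos": [
    [0.005, 0, -0.005],
    [0.008, 0, -0.01],
    [0.008, 0, -0.01]
  ],
  "rot": [
    [0, 0, 0],
    [0, 0, 0],
    [0, 0, 0]
  ],
  "hand": [0, 0, 0]
}}

```text
time_s: 10.95
ee_pos: [537.3, 132.4, 82.6]
ee_rot: [180.0, -0.0, 96.1]
force: [2.0, 1.0, 0.3]
gripper_width: 10.1
gripper_force: 45.0
```

Emit:
{"api": "apply_moves", "payload": {
  "delta_pos": [
    [0.004, 0, -0.005],
    [0.008, 0, -0.01],
    [0.008, 0, -0.01]
  ],
  "rot": [
    [0, 0, 0],
    [0, 0, 0],
    [0, 0, 0]
  ],
  "hand": [0, 0, 0]
}}

```text
time_s: 11.2
ee_pos: [537.5, 132.3, 82.5]
ee_rot: [-179.9, -0.0, 96.1]
force: [-2.8, 0.3, 8.2]
gripper_width: 9.3
gripper_force: 45.0
```

```bash
python3 - <<'E'
from workcell import env
s=env.state();print({k:s[k].round(3) for k in("ee_pos","ee_rot","force","torque")})
E
```

```text
{'ee_pos': array([537.454, 132.347,  82.47 ]), 'ee_rot': array([-1.79926e+02, -1.70000e-02,  9.60870e+01]), 'force': array([-2.834,  0.336,  8.226]), 'torque': array([ 0.   ,  0.461, -0.036])}
```

Emit:
{"api": "apply_moves", "payload": {
  "delta_pos": [
    [-0.003, 0, -0.003],
    [-0.003, 0, -0.006],
    [-0.003, 0, -0.006]
  ],
  "rot": [
    [0, 0, 0],
    [0, 0, 0],
    [0, 0, 0]
  ],
  "hand": [0, 0, 0]
}}

```text
time_s: 11.45
ee_pos: [537.5, 132.4, 82.4]
ee_rot: [180.0, -0.0, 96.1]
force: [-1.9, 1.1, 10.9]
gripper_width: 9.8
gripper_force: 45.0
```

```bash
python3 - <<'E'
from workcell import env
s=env.state();print({k:s[k].round(3) for k in("ee_pos","ee_rot","force","torque")})
E
```

```text
{'ee_pos': array([537.456, 132.366,  82.448]), 'ee_rot': array([ 1.8000e+02, -1.6000e-02,  9.6095e+01]), 'force': array([-1.871,  1.081, 10.88 ]), 'torque': array([-0.033,  0.536, -0.023])}
```

Emit:
{"api": "apply_moves", "payload": {
  "delta_pos": [
    [0, 0, 0.006],
    [0, 0, 0.012],
    [0, 0, 0.012],
    [0, 0, 0.012],
    [0, 0, 0.012],
    [0, 0, 0.012]
  ],
  "rot": [
    [0, 0, 0],
    [0, 0, 0],
    [0, 0, 0],
    [0, 0, 0],
    [0, 0, 0],
    [0, 0, 0]
  ],
  "hand": [0, 0, 0.4, 0.4, 0.4, 0.4]
}}

```text
time_s: 11.95
ee_pos: [537.4, 132.1, 81.6]
ee_rot: [-179.9, 0.0, 96.1]
force: [-0.4, -0.2, -0.6]
gripper_width: 33.9
gripper_force: 0.0
```

Emit:
{"api": "apply_moves", "payload": {
  "delta_pos": [
    [0, 0, 0.02],
    [0, 0, 0.08],
    [0, 0, 0.2],
    [0, 0, 0.4],
    [0, 0, 0.7],
    [0, 0, 0.9],
    [0, 0, 0.9]
  ],
  "rot": [
    [0, 0, 0],
    [0, 0, 0],
    [0, 0, 0],
    [0, 0, 0],
    [0, 0, 0],
    [0, 0, 0],
    [0, 0, 0]
  ],
  "hand": [0.4, 0.4, 0.4, 0.4, 0.4, 0.4, 0.4]
}}

```text
time_s: 12.53
ee_pos: [541.2, 133.0, 196.4]
ee_rot: [179.3, -0.1, 96.1]
force: [0.4, 0.4, -0.0]
gripper_width: 36.2
gripper_force: 0.0
```

Emit:
{"api": "apply_moves", "payload": {
  "delta_pos": [
    [-0.1, -0.2, 0.1],
    [-0.3, -0.5, 0.2],
    [-0.6, -0.8, 0.3],
    [-0.9, -0.95, 0.3],
    [-0.9, -0.95, 0.3]
  ],
  "rot": [
    [0, 0, 0],
    [0, 0, 0],
    [0, 0, 0],
    [0, 0, 0],
    [0, 0, 0]
  ],
  "hand": [0.4, 0.4, 0.4, 0.4, 0.4]
}}

```text
time_s: 12.95
ee_pos: [425.2, 16.1, 226.5]
ee_rot: [-179.8, 0.1, 96.0]
force: [-0.0, -0.5, -0.3]
gripper_width: 36.5
gripper_force: 0.0
```

Emit:
{"api": "apply_moves", "payload": {
  "delta_pos": [
    [-0.2, -0.3, 0],
    [-0.4, -0.6, 0],
    [-0.5, -0.95, 0],
    [-0.5, -0.95, 0],
    [-0.5, -0.95, 0]
  ],
  "rot": [
    [0, 0, 0],
    [0, 0, 0],
    [0, 0, 0],
    [0, 0, 0],
    [0, 0, 0]
  ],
  "hand": [0.4, 0.4, 0.4, 0.4, 0.4]
}}

```text
time_s: 13.37
ee_pos: [369.4, -97.3, 226.3]
ee_rot: [180.0, 0.0, 95.8]
force: [-1.3, 0.2, 0.3]
gripper_width: 36.5
gripper_force: 0.0
```

```bash
python3 - <<'E'
from h import *
np.set_printoptions(precision=1,suppress=True)
s=viewer.grab_frame("scene");t=viewer.grab_frame("top")
st=env.state();print(st["time_s"],st["ee_pos"],st["force"])
c=np.array([537.5,132.4,85.7]);y=np.radians(96.1);d=np.array([np.cos(y),np.sin(y),0])
for k in(-88.5,-50,0,50): print(k,(proj(s,c+k*d)-[240,140])*5,(proj(t,c+k*d)-[240,170])*[4,4]+[400,0])
for n,p in(("s",s),("t",t)):
  for q in("vial_dark","vial_blue","timer","loupe"):
    for r in spotter.landmark_of(p,q)[:1]: print(n,q,np.array(r["position"]))
o=np.hstack([cv2.resize(s["pixels"][140:220,240:320,::-1],(400,400),interpolation=2),cv2.resize(t["pixels"][170:240,240:340,::-1],(400,280),interpolation=2).__class__((400,400,3),np.uint8)*0])
o[:280,400:]=cv2.resize(t["pixels"][170:240,240:340,::-1],(400,280),interpolation=2)
cv2.imwrite("pics/c7.png",o)
E
```

```text
13.4667 [370.3 -95.3 226.1] [ 0.2 -0.1 -0.2]
-88.5 [383.4 257.7] [717.2 120.2]
-50 [327.8 211. ] [646.7 126.8]
0 [259.5 153.5] [555.3 135.4]
50 [195.1  99.3] [463.9 144.1]
s vial_dark [341.7 193. ]
t vial_dark [308.8 163.3]
t vial_blue [255.6 169.9]
t timer [221.2 219.9]
t loupe [275.3 250.5]
```

View pics/c7.png

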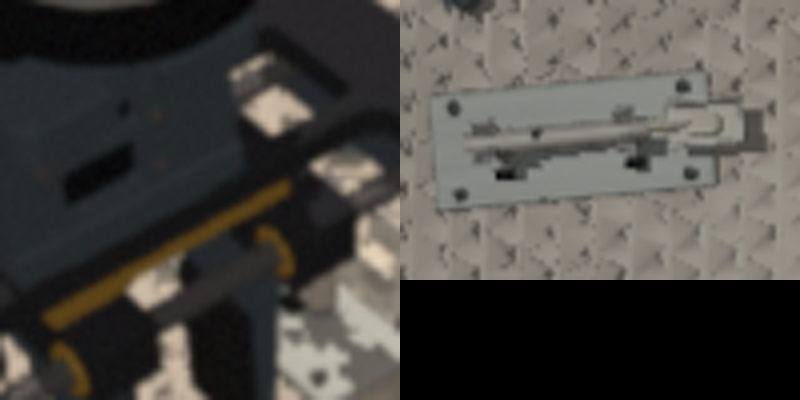

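From above, the wand lies in both clips with its tip inside the guard at about (717,122). I'll move the arm out of the scene camera's view and check that the wand is level.

Emit:
{"api": "apply_moves", "payload": {
  "delta_pos": [
    [0, 0.3, 0.3],
    [-0.3, 0.6, 0.5],
    [-0.5, 0.6, 0.7],
    [-0.7, 0.6, 0.9],
    [-0.7, 0.6, 0.9]
  ],
  "rot": [
    [0, 0, 0],
    [0, 0, 0],
    [0, 0, 0],
    [0, 0, 0],
    [0, 0, 0]
  ],
  "hand": [0.4, 0.4, 0.4, 0.4, 0.4]
}}

```text
time_s: 14.28
ee_pos: [284.2, -22.9, 338.9]
ee_rot: [179.5, 0.1, 96.2]
force: [0.7, 0.1, -0.6]
gripper_width: 36.5
gripper_force: 0.0
```

Emit:
{"api": "apply_moves", "payload": {
  "delta_pos": [
    [0, 0.3, 0],
    [0, 0.6, 0],
    [0, 0.9, 0],
    [0, 0.9, 0]
  ],
  "rot": [
    [0, 0, 0],
    [0, 0, 0],
    [0, 0, 0],
    [0, 0, 0]
  ],
  "hand": [0.4, 0.4, 0.4, 0.4]
}}

```text
time_s: 14.62
ee_pos: [285.6, 89.8, 333.8]
ee_rot: [180.0, -0.2, 96.7]
force: [0.2, -0.6, 0.1]
gripper_width: 36.2
gripper_force: 0.0
```

Emit:
{"api": "apply_moves", "payload": {
  "delta_pos": [
    [0, 0.3, 0],
    [0, 0.6, 0],
    [0, 0.9, 0],
    [0, 0.9, 0]
  ],
  "rot": [
    [0, 0, 0],
    [0, 0, 0],
    [0, 0, 0],
    [0, 0, 0]
  ],
  "hand": [0.4, 0.4, 0.4, 0.4]
}}

```text
time_s: 14.95
ee_pos: [286.0, 197.3, 333.3]
ee_rot: [-180.0, -0.2, 96.5]
force: [0.8, -0.5, 0.5]
gripper_width: 36.4
gripper_force: 0.0
```

Emit:
{"api": "apply_moves", "payload": {
  "delta_pos": [
    [0, 0.3, 0],
    [0, 0.6, 0],
    [0, 0.9, 0],
    [0, 0.9, 0]
  ],
  "rot": [
    [0, 0, 0],
    [0, 0, 0],
    [0, 0, 0],
    [0, 0, 0]
  ],
  "hand": [0.4, 0.4, 0.4, 0.4]
}}

```text
time_s: 15.28
ee_pos: [286.5, 304.7, 332.9]
ee_rot: [-179.9, -0.1, 96.3]
force: [0.5, -0.1, 0.4]
gripper_width: 36.2
gripper_force: 0.0
```

```bash
python3 - <<'E'
from h import *
np.set_printoptions(precision=1,suppress=True)
s=viewer.grab_frame("scene");print(env.state()["ee_pos"])
c=np.array([537.5,132.4,85.7]);y=np.radians(96.1);d=np.array([np.cos(y),np.sin(y),0])
for k in(-88.5,-50,0,50): print(k,(proj(s,c+k*d)-[235,140])*6)
for q in("vial_dark","vial_blue","timer","loupe"):
    for r in spotter.landmark_of(s,q)[:1]: print(q,np.array(r["position"]))
cv2.imwrite("pics/c8.png",cv2.resize(s["pixels"][140:230,235:355,::-1],(720,540),interpolation=2))
E
```

```text
[286.2 301.8 332.9]
-88.5 [490.1 309.3]
-50 [423.4 253.2]
0 [341.4 184.2]
50 [264.1 119.2]
vial_dark [343.1 192.7]
vial_blue [295.4 169.6]
timer [253.  167.3]
loupe [253.3 211.8]
```

View pics/c8.png

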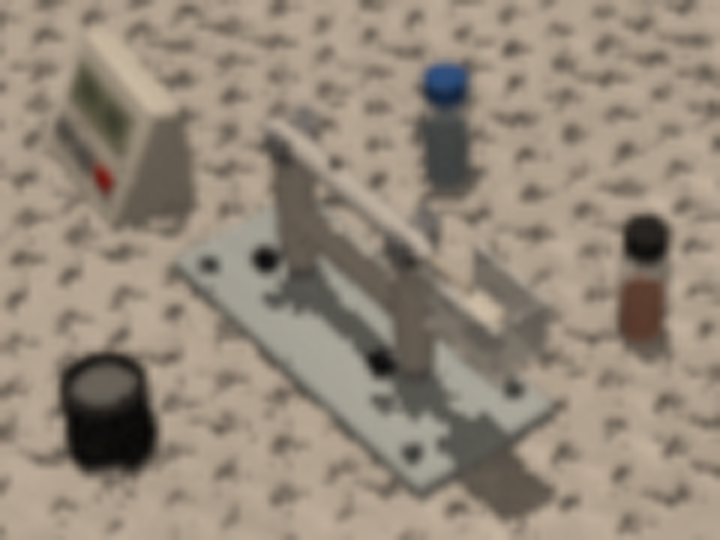

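The wand runs straight and level from tail (270,123) through both clips to the tip in the guard at (490,308), as predicted. The vials, timer and loupe still stand where they were.

```bash
python3 -c "
from workcell import env
print(env.job_done())"
```

```text
the job is handed in; nothing more can be done
None
```

The vacuum wand is put away and handed in: it lies level in both spring clips with its tip in the guard, the highest force I read while pressing was about 11 N, and the vials, timer and loupe still stand where they were.

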